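Exercise a bench pull tester and hold it at the set mark

TASK

Get the spring pull tester ready for a reading: draw its red handle out until you clearly feel the end stop hidden in the blue housing, pressing against it only gently, so that the spring is exercised over its full travel. Then let the handle ease back until the black pointer lines up with the white line on the orange mark, and finish while still holding it there against the spring. Leave the mark where it is set and do not disturb the parts lying round the tester.

Things in the scene. Friction and masses are not known exactly. Their poses are not given: they have to be found in the camera images.
- tester: Fixed grey base plate of the pull tester, 290 x 108 x 12 mm, turned up to 0.35 rad from facing the robot. Origin: centre of its underside, at bench height. +x runs along the guide rods from the handle end to the blue housing (away from the robot); the handle is pulled along -x. A bearer 56 mm wide, 41 mm high, stands at the -x end. A white scale lies along the +y side.
- spring_housing: Blue closed housing, 115 x 70 mm, fixed on the base, top 45 mm above the bench. Origin: centre of its underside. The end stop hidden in it stands elsewhere at each start: the carriage meets it after 75 to 93 mm of travel. The stop has a slightly soft buffer (about 4 N per mm), so draw the last part slowly: 4 to 25 N on it is right.
- carriage: The sliding carriage: aluminium block 40 x 50 x 26 mm on the rods, top 42 mm above the bench, with the handle on it. Origin: centre of the block's underside, 16 mm above the bench; axes as the tester. It slides along tester x only and starts 5 mm to -x of the tester's origin. A spring always draws it back towards +x: about 3 N at rest, growing by 90 N/m.
- handle (a point): Centre of the red upright grip on the carriage: 16 mm thick along the pull (x), 44 mm wide across it (y), from 56 to 100 mm above the bench, rigid with the carriage. This point is 78 mm above the bench, straight above the carriage's origin; axes as the tester.
- pointer (a point): Tip of the thin black pointer that sticks out of the carriage's +y side over the scale: 39 mm to tester +y from the carriage's origin, at the same place along x.
- mark: Orange limit mark on the scale's outer edge, 10 mm long along x, 13 mm wide, top 32 mm above the bench, set anew at each start between 20 and 60 mm of carriage travel. It stays where it is unless knocked. Origin: centre of its underside, axes as the tester.
- mark_line (a point): The white line across the middle of the orange mark, at its inner edge. The pointer is lined up when it has the same tester x as this point; their y always differs by 2 mm.
- capacitor_can: Bystander: dark blue capacitor can, 35 mm across, 60 mm tall, standing beside the tester. Origin at its underside.
- toroid: Bystander: copper-wound ring inductor, 53 mm across, 18 mm tall. Origin at its underside.
- heatsink: Bystander: finned aluminium heat sink, 45 x 60 x 26 mm. Origin at its underside.
- relay: Bystander: tan relay, 21 x 28 x 38 mm. Origin at its underside.
- marker: Bystander: black and white felt marker, 14 x 126 x 15 mm, lying flat. Origin at its underside.

How it is judged:
By the outcome, as a careful person would: the job done as asked, in the order asked, and still so for the second after the job is handed in, while the arm keeps its last pose, push and grip.
It also fails if it takes over 58 s, if anything falls off the work surface, if the arm or the gripper's body presses on something with over 40 N, if the wrist force passes 120 N, or if a joint passes its speed limit or range.

ROBOT

A 6-joint arm with a two-finger parallel gripper is mounted at the origin on a cart in front of the work surface, level with it; the furniture and walls round the work are solid. World frame = base frame: x ahead of the robot, y to its left, z up, the work surface at z = 0. Lengths are in m, angles in rad, forces in N, time in s.
With the tool pointing down it reaches from about 0.15 to 0.775 m from the base axis. Payload 6.1 kg.
Tool frame: the origin (TCP) lies midway between the tips of the shut fingers; the grasp point (between the pads) lies 19 mm behind it; z points along the fingers, y is the line along which they close (so a half turn about z gives the same grasp; the last joint's range is limited). The gripper opens to 85 mm and grips with 20 to 120 N. Pads are 22 mm wide; open, the fingers measure 114 mm over their backs; the gripper's body (76 mm by 85 mm) begins 54 mm behind the grasp point. The pads swing forward as they close: fully open they stand 13 mm farther back than shut.
Start: joints at [-1.177, 0.126, -0.04, 1.405, 0, 1.571], TCP at [0.201, -0.485, 0.198] pointing down, gripper open.
Joint ranges: [-2.72, 2.72], [-0.95, 1.95], [-1.27, 1.35], [-1.78, 2.02], [-1.46, 1.47], [-3.14, 3.14]. Speed limits (rad/s): [2.39, 2.39, 3.01, 3.14, 3.14, 3.14].

INTERFACE

Orientations are given as a unit quaternion [w, x, y, z].
In Python, from workcell import r gives the robot as it stands. Calls block until the motion is done:
- r.move_pose(position, orientation): joint-space move of the TCP to a pose.
- r.move_straight(position, orientation=None, v=0.15): straight line of the TCP; orientation=None keeps the orientation; v is the mean speed in m/s.
- r.set_joints(angles): joint-space move.
- r.release() and r.close_gripper(grasp_force=None): open the fingers fully, or close them until they stop; grasp_force is the grip in N (None keeps the last).
- r.wait(seconds).
- r.ik(position, orientation): joint angles nearest the present ones, or None.
- r.camera(name): name is "scene" or "top"; returns the picture (480x640x3 uint8, red, green, blue); there is no depth.
- r.camera_info(name): a dict with "mtx" (3x3 intrinsics, pixels), "R" (3x3) and "t" (3): a world point X has camera coordinates R X + t. Camera axes: x right, y down, z forward; pixel columns grow to the right and rows downward; lengths in m; the calibration is good to about 2 mm. A picture is of the moment at which its call begins. camera_info takes no time and is no camera call.
A pose or a line that the arm cannot do raises r.IKError and nothing moves.
- r.job_done(): hands the job in; it is judged then, once.
Readings, each from a call of its own:
- r.current_time_s(): time.
- r.current_joint_pos(): joint angles.
- r.current_qvel(): joint speeds.
- r.current_effort(): joint torques, N m.
- r.current_tool_pos(): TCP position.
- r.current_orientation(): TCP orientation.
- r.current_contact_force(): force on the tool from outside, world axes, zero at the start.
- r.current_wrist_torque(): the same for the moment, N m.
- r.current_gripper_width(): finger opening in m.
- r.current_gripper_force(): force on a finger pad.
Only numpy, scipy, OpenCV 4.12 (cv2) and the standard library are available. Lean on these libraries where they do the work, as an engineer would, in place of code of your own. Each camera call takes 0.05 s, during which the arm holds its last target. There are 200 camera calls.

## Working session

There is one attempt and no reset: what is moved stays moved. The work goes in short steps, each a Python script; the robot and the scene stay as the last script left them, time stands still between calls to the robot, and variables do not carry over. Pictures are saved under pics/ and viewed, at most 10 in all, crops included, and the job is handed in when it is done.

```bash
mkdir -p pics; ls
python3 - <<'E'
from workcell import r
import cv2
for n in("top","scene"):
    cv2.imwrite(f"pics/{n}0.png",r.camera(n)[:,:,::-1])
    i=r.camera_info(n);print(n,i["mtx"],i["R"],i["t"])
print(r.current_orientation(),r.current_time_s())
E
```

```text
pics
top [[509.13753888   0.         330.46585876]
 [  0.         509.13753888 236.727328  ]
 [  0.           0.           1.        ]] [[ 0.01260225 -0.99988976 -0.00785228]
 [-0.99121423 -0.0114581  -0.13176899]
 [ 0.13166449  0.00944387 -0.99124935]] [0.03803554 0.59162476 0.86092393]
scene [[604.13377037   0.         319.1718216 ]
 [  0.         604.13377037 250.23724075]
 [  0.           0.           1.        ]] [[-0.79408264 -0.607564   -0.01728437]
 [-0.44353263  0.59866951 -0.66698847]
 [ 0.41558581 -0.52197779 -0.74486752]] [0.50891948 0.29791019 0.73782033]
[-7.02381645e-04  9.80678444e-01  1.95625349e-01 -1.37738315e-04] 0.1
```

View pics/top0.png

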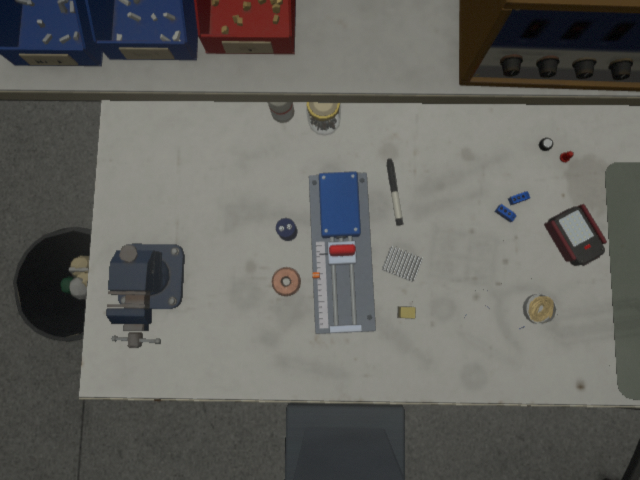

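View pics/scene0.png

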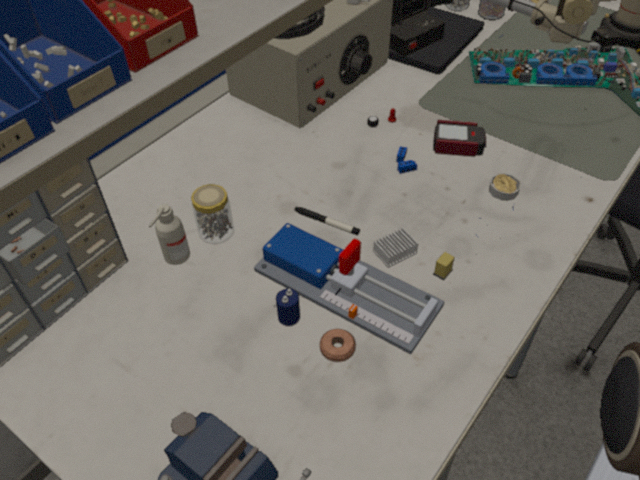

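The top view shows the tester at about cols 309–376, rows 172–334, with the handle at (342,250) and the orange mark at (316,275). In the scene view the handle is at (349,257) and the mark at (353,311). I'll enlarge both.

Run:
```python
import cv2,numpy as np
a=cv2.imread("pics/top0.png")[165:340,300:385]; b=cv2.imread("pics/scene0.png")[220:360,250:450]
a=cv2.resize(a,None,fx=3.4,fy=3.4,interpolation=cv2.INTER_CUBIC)
b=cv2.resize(b,None,fx=2.5,fy=2.5,interpolation=cv2.INTER_CUBIC)
o=np.zeros((600,800,3),np.uint8);o[:a.shape[0],:a.shape[1]]=a;o[:b.shape[0],295:295+b.shape[1]]=b
cv2.imwrite("pics/crop.png",o)
```

```text
(no output)
```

View pics/crop.png

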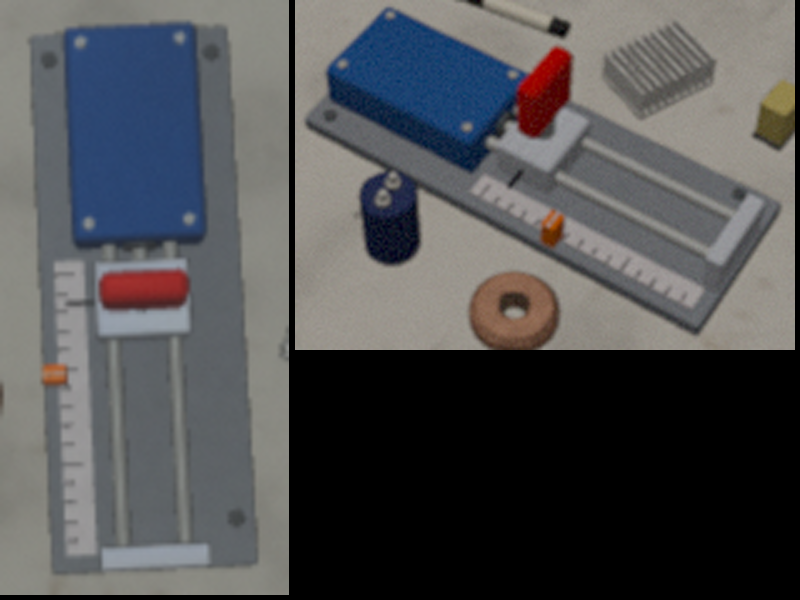

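```bash
cat > h.py <<'E'
import numpy as np,cv2
from workcell import r
from scipy.optimize import least_squares
I={n:r.camera_info(n) for n in("top","scene")}
def proj(n,X):
    c=I[n];p=(np.atleast_2d(X)@c["R"].T+c["t"])@c["mtx"].T
    return p[:,:2]/p[:,2:]
def ray(n,uv,z):
    c=I[n];d=c["R"].T@np.linalg.solve(c["mtx"],[*uv,1]);o=-c["R"].T@c["t"]
    return o+d*(z-o[2])/d[2]
def T(p,L):
    L=np.atleast_2d(L);c,s=np.cos(p[2]),np.sin(p[2])
    return np.c_[p[0]+c*L[:,0]-s*L[:,1],p[1]+s*L[:,0]+c*L[:,1],L[:,2]]
def loc(p,X):
    d=X[:2]-p[:2];c,s=np.cos(p[2]),np.sin(p[2]);return np.array([c*d[0]+s*d[1],-s*d[0]+c*d[1]])
tc=lambda u,v:((u+.5)/3.4+299.5,(v+.5)/3.4+164.5)
sc=lambda u,v:((u-295+.5)/2.5+249.5,(v+.5)/2.5+219.5)
E
python3 - <<'E'
from h import *
L=np.array([[.145,.054,.012],[.145,-.054,.012],[-.145,-.054,.012],[-.145,.054,.012]])
t=np.array([tc(*q) for q in[(30,38),(228,28),(257,563),(53,573)]])
Ls=L[[0,2,3]];s=np.array([sc(*q) for q in[(307,120),(778,207),(698,327)]])
for wt,ws in((1,0),(0,1),(1,1)):
    f=least_squares(lambda p:np.r_[wt*(proj("top",T(p,L))-t).ravel(),ws*(proj("scene",T(p,Ls))-s).ravel()],[.45,0,0])
    print(f.x,np.abs(f.fun).max())
    p=f.x
    print(" mark top",loc(p,ray("top",tc(67,374),.032))," scene",loc(p,ray("scene",sc(556,217),.032)))
    print(" ptr top",loc(p,ray("top",tc(68,302),.03)),"scene",loc(p,ray("scene",sc(512,186),.03)))
    print(" handle top centre", loc(p,ray("top",tc(144,286),.1)))
np.save("p.npy",p)
for ph in(p[2]+np.pi/2,p[2]-np.pi/2):
  for X in(-.005,-.1):
    for z in(.18,.062): print(ph,X,r.ik(list(T(p,[X,0,z])[0]),[0,np.cos(ph/2),np.sin(ph/2),0]))
E
```

```text
[0.56820273 0.02539441 0.05853042] 0.9074509357601244
 mark top [-0.04153142  0.04112367]  scene [-0.04144265  0.04317334]
 ptr top [-0.00383839  0.03903515] scene [-0.00613372  0.03674619]
 handle top centre [-0.00485775  0.00029894]
[0.56849821 0.02471658 0.05350675] 1.9088954484121814
 mark top [-0.04199629  0.04160716]  scene [-0.04191782  0.04365726]
 ptr top [-0.00429325  0.03970803] scene [-0.00657705  0.03740756]
 handle top centre [-0.005118    0.00096719]
[0.5683375  0.02518503 0.05680344] 2.1246988670808378
 mark top [-0.04172504  0.04126857]  scene [-0.04163981  0.0433184 ]
 ptr top [-0.00402846  0.03924515] scene [-0.00631983  0.03695223]
 handle top centre [-0.00498092  0.00050724]
1.627599769767396 -0.005 [0.04417353 0.2001387  0.01032296 1.38098059 0.         1.55816642]
1.627599769767396 -0.005 [ 0.04417353  0.2315592  -0.21108016  1.12815696  0.          1.55816642]
1.627599769767396 -0.1 [ 0.04161478  0.02043968 -0.19226588  1.35809077  0.          1.55560767]
1.627599769767396 -0.1 [ 0.04161478  0.05791049 -0.41490679  1.09797905  0.          1.55560767]
-1.513992883822397 -0.005 [ 0.04417353  0.2001387   0.01032296  1.38098059  0.         -1.58342624]
-1.513992883822397 -0.005 [ 0.04417353  0.2315592  -0.21108016  1.12815696  0.         -1.58342624]
-1.513992883822397 -0.1 [ 0.04161478  0.02043968 -0.19226588  1.35809077  0.         -1.58598499]
-1.513992883822397 -0.1 [ 0.04161478  0.05791049 -0.41490679  1.09797905  0.         -1.58598499]
```

```bash
cat >> h.py <<'E'
try: p=np.load("p.npy")
except OSError: pass
ph=p[2]+np.pi/2; Q=[0,np.cos(ph/2),np.sin(ph/2),0]
P=lambda x,z=.064:list(T(p,[x,0,z])[0])
ux=np.array([np.cos(p[2]),np.sin(p[2]),0])
def st():
    F=np.array(r.current_contact_force());x=loc(p,np.array(r.current_tool_pos()))
    return round(r.current_time_s(),2),np.round(x*1e3,2),"Fx",round(F@ux,2),"F",np.round(F,1),"w",round(r.current_gripper_width()*1e3,1)
E
python3 - <<'E'
from h import *
r.move_pose(P(-.005,.2),Q);print(st())
r.move_straight(P(-.005));print(st())
r.close_gripper(60);print(st(),r.current_gripper_force())
r.wait(.3);print(st())
cv2.imwrite("pics/t1.png",r.camera("top")[:,:,::-1]);cv2.imwrite("pics/s1.png",r.camera("scene")[:,:,::-1])
a=cv2.imread("pics/s1.png")[180:360,240:480];cv2.imwrite("pics/s1c.png",cv2.resize(a,None,fx=3.3,fy=3.3,interpolation=cv2.INTER_CUBIC))
E
```

```text
(2.33, array([-5.07, -0.89]), 'Fx', np.float64(-0.34), 'F', array([-0.3, -0.3, -0.4]), 'w', 85.6)
(3.39, array([-4.34, -0.13]), 'Fx', np.float64(0.7), 'F', array([0.7, 0.1, 0.5]), 'w', 85.4)
(4.08, array([-4.73,  0.04]), 'Fx', np.float64(-0.44), 'F', array([-0.5,  0.5,  2.8]), 'w', 12.3) 58.655405044555664
(4.38, array([-4.72, -0.  ]), 'Fx', np.float64(0.54), 'F', array([ 0.6, -0.4,  5.2]), 'w', 12.3)
```

View pics/s1c.png

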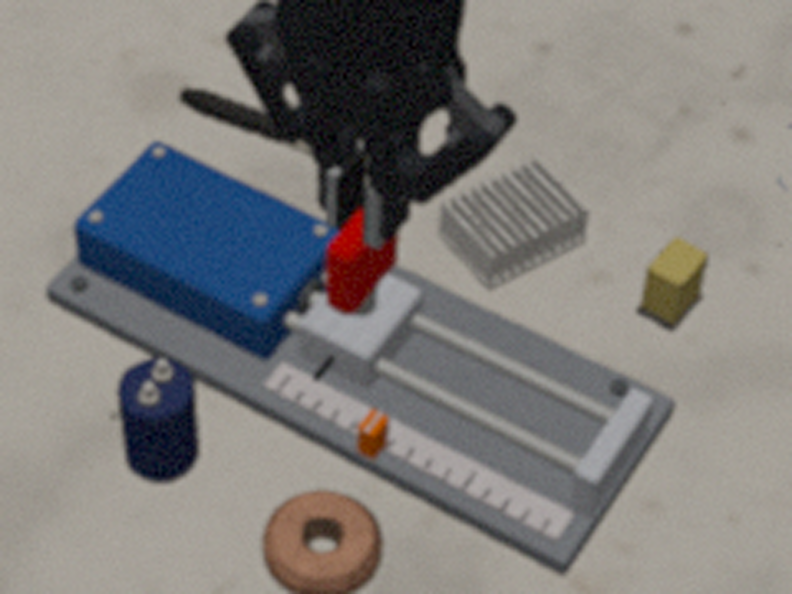

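The pads hold the handle squarely: handle at about (362,260), pointer tip at (320,372), mark at (373,430). Next I'll draw it out slowly and watch the force.

Run:
```python
from h import *
x0=-.0047;B=[]
def F():
    v=[]
    for _ in range(4): v.append(np.array(r.current_contact_force())@ux); r.wait(.03)
    return np.mean(v)
for d in(.025,.045,.060,.069):
    r.move_straight(P(x0-d),v=.04);r.wait(.15);f=F();B.append((d,f));print(d,round(f,2),st())
k=np.polyfit(*np.array(B).T,1);print("fit",k)
d=.069
while d<.099:
    d+=.001; r.move_straight(P(x0-d),v=.02);f=F();e=f-np.polyval(k,d);print(round(d,4),round(f,2),round(e,2),round(loc(p,np.array(r.current_tool_pos()))[0]*1e3,2))
    if e>9: break
print(st())
```

```text
0.025 4.62 (5.53, array([-29.3 ,  -0.03]), 'Fx', np.float64(4.75), 'F', array([ 4.8, -0.2,  4.9]), 'w', 12.6)
0.045 7.03 (6.46, array([-48.73,  -0.1 ]), 'Fx', np.float64(6.9), 'F', array([6.9, 0.2, 3. ]), 'w', 12.3)
0.06 8.35 (7.27, array([-63.31,  -0.14]), 'Fx', np.float64(7.48), 'F', array([7.5, 0.2, 2.7]), 'w', 12.2)
0.069 8.75 (7.92, array([-72.13,  -0.18]), 'Fx', np.float64(9.0), 'F', array([9. , 0.5, 2.8]), 'w', 12.2)
fit [95.65417548  2.42815592]
0.07 8.91 -0.21 -73.05
0.071 8.78 -0.44 -74.01
0.072 9.03 -0.29 -75.03
0.073 9.29 -0.12 -75.99
0.074 9.72 0.21 -76.95
0.075 9.67 0.07 -77.94
0.076 9.36 -0.34 -78.91
0.077 9.73 -0.06 -79.9
0.078 10.7 0.81 -80.86
0.079 10.0 0.02 -81.85
0.08 9.62 -0.46 -82.81
0.081 10.04 -0.14 -83.79
0.082 9.69 -0.58 -84.78
0.083 9.99 -0.38 -85.74
0.084 10.24 -0.22 -86.7
0.085 10.27 -0.29 -87.7
0.086 10.04 -0.62 -88.68
0.087 10.32 -0.43 -89.65
0.088 10.67 -0.18 -90.6
0.089 10.21 -0.74 -91.58
0.09 10.93 -0.11 -92.54
0.091 10.48 -0.66 -93.5
0.092 11.07 -0.16 -94.51
0.093 12.95 1.63 -94.85
0.094 17.08 5.66 -94.86
0.095 19.63 8.11 -94.88
0.096 23.1 11.49 -94.9
(18.27, array([-94.9 ,  -0.24]), 'Fx', np.float64(24.2), 'F', array([24.2,  1.3, -9.2]), 'w', 12.2)
```

Run:
```python
from h import *
cv2.imwrite("pics/s2.png",r.camera("scene")[:,:,::-1]);cv2.imwrite("pics/t2.png",r.camera("top")[:,:,::-1])
a=cv2.imread("pics/s2.png")[180:360,240:480];a=cv2.resize(a,None,fx=2.2,fy=2.2,interpolation=cv2.INTER_CUBIC)
b=cv2.imread("pics/t2.png")[165:345,290:395];b=cv2.resize(b,None,fx=2.2,fy=2.2,interpolation=cv2.INTER_CUBIC)
cv2.imwrite("pics/c2.png",np.hstack([a,b]))
print(st(),r.current_wrist_torque(),r.current_gripper_force(),r.current_joint_pos(),r.ik(P(-.0047-.096),Q))
```

```text
(18.38, array([-94.9 ,  -0.25]), 'Fx', np.float64(23.16), 'F', array([ 23.2,  -0.4, -10.3]), 'w', 12.6) [ 0.08754542 -4.91972699  0.02602134] 58.77372270449996 [ 4.14826176e-02  5.71586207e-02 -4.09899160e-01  1.09381203e+00
 -3.24231969e-04  1.55558431e+00] [ 0.04159208  0.05548237 -0.41294019  1.10237377  0.          1.55558496]
```

View pics/c2.png

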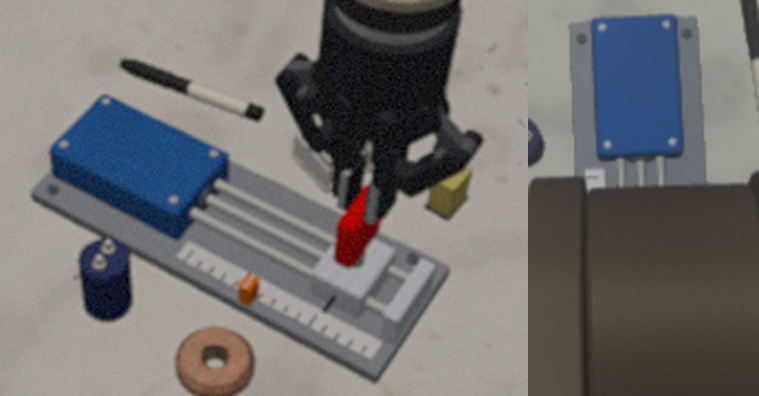

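The scene view shows the handle at (355,230), pointer tip at (330,302) and mark at (249,288). The carriage is clear of the bearer at about 90 mm travel, so what stopped it is the end stop, with about 12 N on it. Now I'll ease it back to just short of the mark and look.

Run:
```python
from h import *
for X in(-.090,-.047): r.move_straight(P(X),v=.03);r.wait(.2);print(st())
S=np.mean([r.camera("scene").astype(float) for _ in range(8)],0)[:,:,::-1].astype(np.uint8)
cv2.imwrite("pics/s3.png",S)
print(r.current_time_s(),st())
uv=proj("scene",T(p,[-.0417,.04,.03]))[0];print(uv)
u,v=np.round(uv).astype(int)
a=S[v-20:v+20,u-28:u+28];cv2.imwrite("pics/c3.png",cv2.resize(a,None,fx=14,fy=14,interpolation=cv2.INTER_CUBIC));print(u-28,v-20)
```

```text
(19.08, array([-87.76,  -0.22]), 'Fx', np.float64(11.16), 'F', array([11.2,  0.3,  0.1]), 'w', 12.4)
(20.87, array([-45.9,  -0.1]), 'Fx', np.float64(6.93), 'F', array([ 6.9, -0. ,  3.6]), 'w', 12.1)
21.2667 (21.27, array([-45.94,  -0.11]), 'Fx', np.float64(6.57), 'F', array([ 6.6, -0.3,  3.4]), 'w', 12.3)
[355.2794396  305.82030358]
327 286
```

View pics/c3.png

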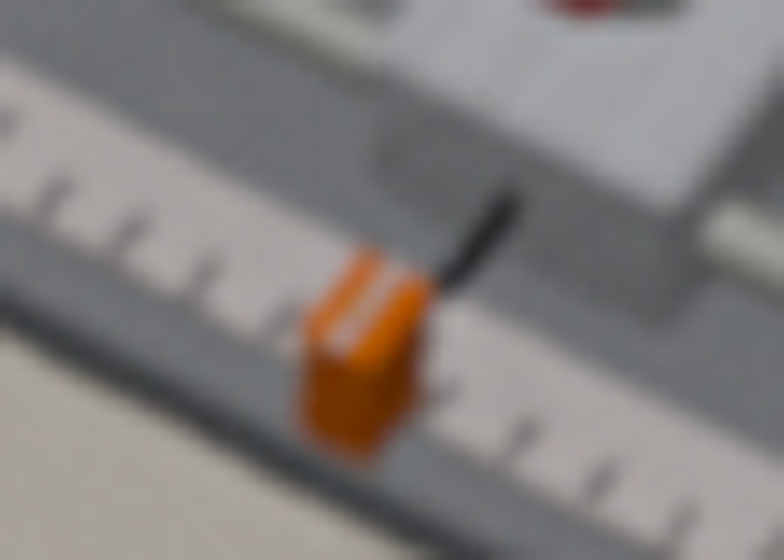

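The averaged crop shows the white line running from (337,348) to (402,272), and the pointer from (513,197) to its tip at (445,285), about 5 mm beyond the mark line as intended.

Run:
```python
from h import *
c=lambda u,v:((u+.5)/14-.5+327,(v+.5)/14-.5+286)
for q in((402,272),(370,310),(337,348)): print("mark",loc(p,ray("scene",c(*q),.032))*1e3)
for z in(.02,.024,.026,.028,.03,.032): print(z,[np.round(loc(p,ray("scene",c(*q),z))*1e3,1) for q in((513,197),(479,241),(445,285))])
# mark outline: top-face corners & check via known geometry (x half-length 5)
for q in((370,243),(437,290),(305,325),(378,362)): print("top corner",loc(p,ray("scene",c(*q),.032))*1e3)
```

```text
mark [-41.56744003  39.97272063]
mark [-41.38213124  46.08336026]
mark [-41.11015954  52.20800958]
0.02 [array([-41.8,  16.9]), array([-41.9,  24.1]), array([-41.9,  31.1])]
0.024 [array([-43.3,  19.6]), array([-43.3,  26.7]), array([-43.4,  33.7])]
0.026 [array([-44.,  21.]), array([-44.1,  28. ]), array([-44.1,  35. ])]
0.028 [array([-44.8,  22.3]), array([-44.8,  29.3]), array([-44.8,  36.3])]
0.03 [array([-45.5,  23.6]), array([-45.5,  30.7]), array([-45.6,  37.6])]
0.032 [array([-46.2,  25. ]), array([-46.2,  32. ]), array([-46.3,  38.9])]
top corner [-36.6940398   38.58952335]
top corner [-45.91725503  39.94309246]
top corner [-36.69023087  51.53341146]
top corner [-45.68156932  51.36810789]
```

Run:
```python
from h import *
r.move_straight(P(-.0422),v=.015);r.wait(.4);print(st())
S=np.mean([r.camera("scene").astype(float) for _ in range(8)],0)[:,:,::-1].astype(np.uint8)
cv2.imwrite("pics/s4.png",S)
a=S[286:326,327:383];cv2.imwrite("pics/c4.png",cv2.resize(a,None,fx=14,fy=14,interpolation=cv2.INTER_CUBIC));print(st())
```

```text
(22.13, array([-41.27,  -0.1 ]), 'Fx', np.float64(7.2), 'F', array([7.2, 0.4, 3.8]), 'w', 12.1)
(22.53, array([-41.24,  -0.07]), 'Fx', np.float64(7.24), 'F', array([ 7.3, -1. ,  3.7]), 'w', 11.9)
```

View pics/c4.png

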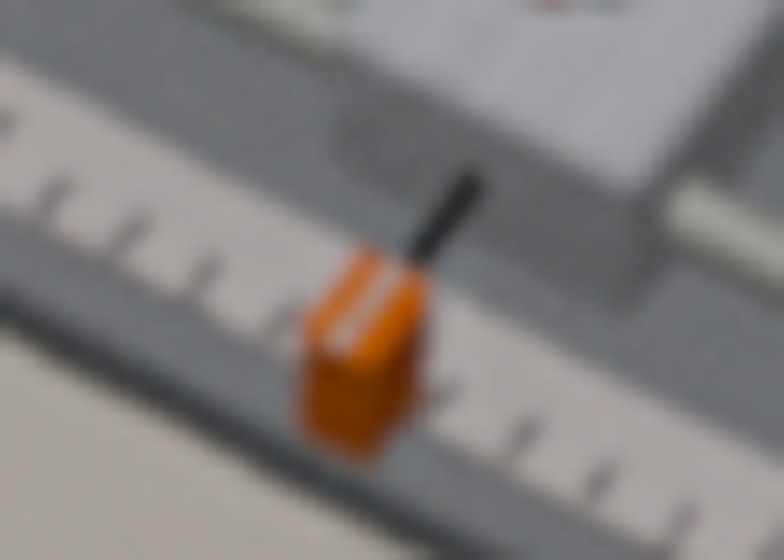

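The pointer runs from (475,178) to (418,260), and its axis continues straight into the white line from (402,272) to (337,348). That puts it within a few tenths of a mm. The TCP reading gives the carriage at about -41.5 mm, against -41.4 to -41.7 for the mark.

```bash
python3 -c "
from h import *
print(st());print(r.job_done())"
```

```text
(22.53, array([-41.24,  -0.07]), 'Fx', np.float64(7.24), 'F', array([ 7.3, -1. ,  3.7]), 'w', 11.9)
the job is handed in; nothing more can be done
None
```

The job is handed in, with no verdict shown: I drew the handle about 90 mm to the end stop, pressing on it with about 12 N, then eased it back until the pointer lined up with the white line to within a few tenths of a mm, and the arm is still holding it there against the spring (22.5 s on the clock).

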